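# Close the hasp of the blue case

### The job

The blue case is packed and ready to go out: swing its steel hasp over and press it fully down, flat on the lid, so that the staple stands through its slot. The yellow case is still in use: leave its hasp standing open. Let go and move clear at the end.

Things in the scene. Friction and masses are not known exactly. Their poses are not given: they have to be found in the camera images.
- blue_case: blue steel case, 170 (x) x 90 (y) x 62 mm high, fixed to the bench. Origin: centre of its underside; x to its far end (away from the robot at yaw 0), z up. On top at y = 0: a hasp whose hinge line runs along y at x = +40, z = 66 mm; a dark staple (upright loop 22 mm wide along y, 6 mm thick, top at z = 84 mm) on the lid at x = -30 mm.
- blue_hasp (a joint): blue hasp's bare steel leaf, rad: 0 = flat, pointing to the case's -x, staple through its slot; 1.57 upright; more = leaning to +x (stop 2.1); starts at 1.5 to 1.95. Leaf 117 mm long from hinge, 44 wide, 4 thick; 18 x 30 mm slot 61 to 79 mm from hinge, plain end beyond, 7 mm lip. Stiff hinge (0.06 N m): stays where left, 1 to 3 N swings it.
- yellow_case: yellow steel case, 170 (x) x 90 (y) x 62 mm high, fixed to the bench. Origin: centre of its underside; x to its far end (away from the robot at yaw 0), z up. On top at y = 0: a hasp whose hinge line runs along y at x = +40, z = 66 mm; a dark staple (upright loop 22 mm wide along y, 6 mm thick, top at z = 84 mm) on the lid at x = -30 mm.
- yellow_hasp (a joint): yellow hasp's bare steel leaf, rad: 0 = flat, pointing to the case's -x, staple through its slot; 1.57 upright; more = leaning to +x (stop 2.1); starts at 1.5 to 1.95. Leaf 117 mm long from hinge, 44 wide, 4 thick; 18 x 30 mm slot 61 to 79 mm from hinge, plain end beyond, 7 mm lip. Stiff hinge (0.06 N m): stays where left, 1 to 3 N swings it.

How it is judged (in metres and radians):
At the end, for the whole second after the job is handed in: The blue case's hasp lies down over its staple (within 0.15 rad of flat) and is at rest; the yellow case's hasp still stands open (above 1.3 rad) (value of joint blue_hasp below 0.15 rad and velocity of joint blue_hasp between -0.05 and 0.05 rad/s and value of joint yellow_hasp above 1.3 rad); the robot touches nothing.
It fails at once if the yellow case's hasp is swung toward closed (below 1.3 rad) (value of joint yellow_hasp below 1.3 rad).
It also fails if it takes over 29 s, if anything falls off the work surface, if the arm or the gripper's body presses on something with over 40 N, if the wrist force passes 120 N, or if a joint passes its speed limit or range.

### The arm

A 6-joint arm with a two-finger parallel gripper is mounted at the origin on a cart in front of the work surface, level with it; the furniture and walls round the work are solid. World frame = base frame: x ahead of the robot, y to its left, z up, the work surface at z = 0. Lengths are in m, angles in degrees, forces in N, time in s.
With the tool pointing down it reaches from about 0.35 to 0.875 m from the base axis. Payload 4.2 kg.
Tool frame: the origin (TCP) lies on the centre line of the jaws, within the pads' length; the fingertips stand 17 mm ahead of it and the grasp point (between the pads) lies 2 mm behind it; z points along the fingers, y is the direction in which the jaws open and shut (so a half turn about z gives the same grasp; the last joint's range is limited). The gripper opens to 87 mm and grips with 3 to 60 N. Pads are 19 mm wide; open, the fingers measure 117 mm over their backs; the gripper's body (75 mm by 190 mm) begins 51 mm behind the grasp point.
Start: joints at [90.333, 22.042, 0.453, 0, -68.411, -14.817], TCP at [0.156, 0.605, 0.24] pointing down, gripper open.
Joint ranges: [-179.83, 179.83], [-69.29, 118.12], [-61.27, 80.66], [-181.25, 117.63], [-171.15, -9.14], [-177.46, 177.46]. Speed limits (degrees/s): [159.86, 159.86, 180, 180, 180, 180].

### API

Orientations are given as a 3x3 rotation matrix whose columns are the frame's x, y, z axes.
In Python, from station import * gives the robot as it stands.
- The arm moves only by the tool play_rows, never from a script. Its argument "targets" is a list that holds one entry, the list of rows, each a list of 5 numbers: the closure, from 0 (fully open) to 1 (shut), then the shift along the world's x, y, z in m, then the turn about the world's z in rad. In form: [[[gripper, x, y, z, twist], ...]]. A call has 1 to 5 rows; each row is the pose to reach, as a shift and turn from the pose commanded when the call began; what a row does not reach only later rows make up. A row lasts 1/12 s, in which the tool goes at most 41.7 mm and 7.16 degrees, less where a joint would pass 70% of its speed; a pose out of reach is approached as far as the arm can. A call with a gripper value outside its range is refused whole. The fingers move at their own pace and stop on an object; the grip force is fixed at half the most. Time passes only in rows, so rows that repeat a pose let the fingers close. It gives the time, the measured TCP pose, the force and the opening at its end, in the units of the state.
- sense(): the state, without advancing time (a new reading comes with each control period).
- capture(name): name is "side" or "top"; returns the picture (480x640x3 uint8, blue, green, red); there is no depth.
- get_calibration(name): a dict with "camera_matrix" (3x3 intrinsics, pixels), "D" ([k1, k2, p1, p2, k3] as OpenCV has them; the pictures are not rectified), "T" (4x4, takes a point from camera to world coordinates). Camera axes: x right, y up, looking along -z (the intrinsics and any distortion apply to the point x, -y, -z); pixel columns grow to the right and rows downward; lengths in m; the calibration is good to about 2 mm. A picture is of the moment at which its call begins. get_calibration takes no time and is no camera call.
- finish_job(): hands the job in, once; it reports no verdict.
The state is a dict: "time_s": time; "joints": joint angles; "joint_velocities": joint speeds; "effort": joint torques, N m; "tcp_pos": TCP position; "ee_rot": TCP orientation; "wrist_force": force on the tool from outside, world axes, zero at the start; "moment": the same for the moment, N m; "gripper_width": opening from 0.0 (shut) to 1.0 (fully open).
Only numpy, scipy, OpenCV 4.12 (cv2) and the standard library are available. Lean on these libraries where they do the work, as an engineer would, in place of code of your own. Each camera call takes 0.05 s, during which the arm holds its last target. There are 200 camera calls.

## Working session

There is one attempt and no reset: what is moved stays moved. The work goes in short steps, Python scripts to look and compute and a tool call to move; the robot and the scene stay as the last step left them, time stands still between calls to the robot, and variables do not carry over. Pictures are saved under pics/ and viewed, on a budget of 10 in all, crops included, one or two more only if the job needs it, and the job is handed in when it is done.

Besides the shell and the picture viewer there is one more tool, called after "Request:" in YAML: its name, and indented under it one key for each argument. play_rows: Moves the arm, as the interface text tells. Its arguments: {"type":"object","properties":{"targets":{"type":"array","items":{"type":"array","items":{"type":"array","items":{"type":"number"}}}}},"required":["targets"]}

```bash
mkdir -p pics
python3 - <<'E'
from station import *
import cv2
for n in("side","top"):
    cv2.imwrite(f"pics/{n}0.png",capture(n))
    c=get_calibration(n);print(n,c)
s=sense();print(s['time_s'],s['tcp_pos'],s['ee_rot'],s['wrist_force'])
E
```

```text
side {'camera_matrix': array([[510.59701633,   0.        , 322.97992062],
       [  0.        , 510.59701633, 234.74115871],
       [  0.        ,   0.        ,   1.        ]]), 'D': array([-0.07077004,  0.        ,  0.        ,  0.        ,  0.        ]), 'T': array([[ 0.8713137 ,  0.31870627, -0.37314708,  0.23069404],
       [-0.49025912,  0.53216606, -0.69025016, -0.64647915],
       [-0.02141084,  0.78436318,  0.61993224,  0.59382359],
       [ 0.        ,  0.        ,  0.        ,  1.        ]])}
top {'camera_matrix': array([[562.90099528,   0.        , 318.87103292],
       [  0.        , 562.90099528, 234.61632784],
       [  0.        ,   0.        ,   1.        ]]), 'D': array([-0.01106418,  0.        ,  0.        ,  0.        ,  0.        ]), 'T': array([[ 0.00505818,  0.99313675, -0.11684948,  0.4694493 ],
       [-0.99996691,  0.00427898, -0.00691824, -0.03044758],
       [-0.00637076,  0.11688061,  0.99312554,  0.90286861],
       [ 0.        ,  0.        ,  0.        ,  1.        ]])}
0.1 [0.15618719 0.60465852 0.2385842 ] [[ 9.68162622e-01 -2.50321727e-01 -4.12162217e-04]
 [-2.50322055e-01 -9.68160772e-01 -1.89415743e-03]
 [ 7.51094682e-05  1.93702572e-03 -9.99998121e-01]] [-0.25531969 -0.32378949  0.11206859]
```

View pics/top0.png

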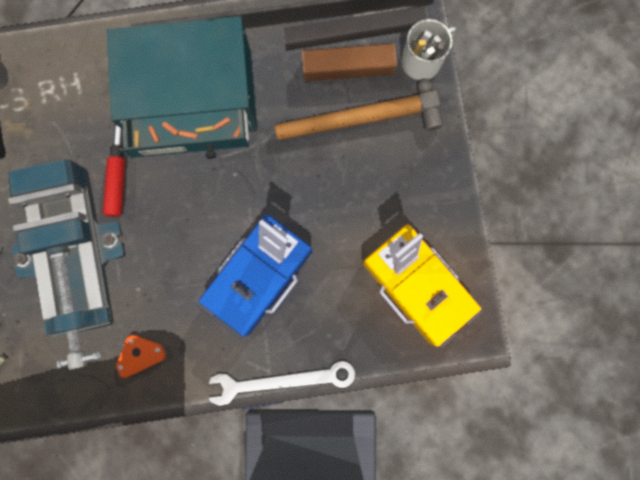

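View pics/side0.png

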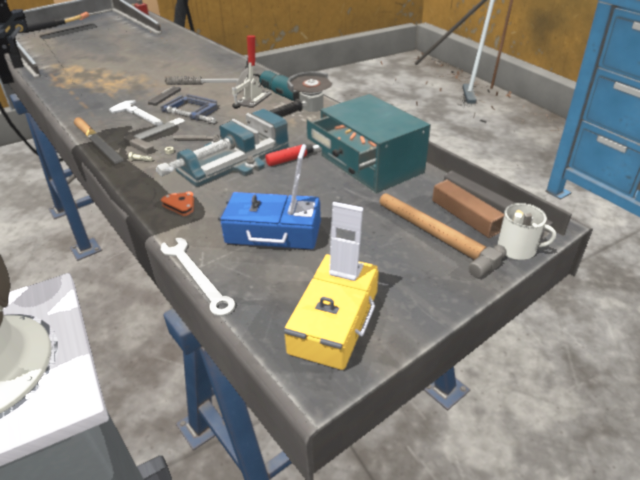

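Top view: the blue case's lid centre is near (257,275) and its hasp near (278,240). The yellow case's lid centre is near (422,285), with its hasp near (402,252). Both leaves stand about upright. In the side view, the blue leaf runs from (292,213) to (303,148). Next I fit both poses.

```bash
cat > h.py <<'E'
import cv2,numpy as np
from scipy.optimize import minimize
from station import *
def proj(n,P):
    c=get_calibration(n);T=np.linalg.inv(c["T"]);q=np.atleast_2d(P)@T[:3,:3].T+T[:3,3]
    q=q*[1,-1,-1]
    return cv2.projectPoints(q,np.zeros(3),np.zeros(3),c["camera_matrix"],c["D"])[0][:,0]
def w(p,L):
    c,s=np.cos(p[2]),np.sin(p[2]);return np.array(L)@np.array([[c,s,0],[-s,c,0],[0,0,1]])+[p[0],p[1],0]
def leaf(p,th,r,y,o=0):
    return w(p,[[.04-r*np.cos(th)+o*np.sin(th),y,.066+r*np.sin(th)+o*np.cos(th)]])[0]
BOX=[[a*.085,b*.045,c] for a in(-1,1) for b in(-1,1) for c in(0,.062)]
def leafpts(p,th): return np.array([leaf(p,th,r,y) for r,y in((0,-.022),(0,.022),(.117,.022),(.117,-.022))])
E
cat > fit.py <<'E'
from h import *
im={n:cv2.imread(f"pics/{n}0.png") for n in("side","top")}
R={"blue":((100,150,60),(125,255,255)),"yellow":((20,140,90),(35,255,255))}
roi={"blue":{"top":(190,205,320,345),"side":(210,180,330,260)},"yellow":{"top":(355,220,490,355),"side":(280,240,390,370)}}
for k,g in(("blue",(.42,.06,-.6)),("yellow",(.41,-.19,.6))):
    M={}
    for n in im:
        m=cv2.inRange(cv2.cvtColor(im[n],cv2.COLOR_BGR2HSV),*map(np.array,R[k]))
        x0,y0,x1,y1=roi[k][n];z=np.zeros_like(m);z[y0:y1,x0:x1]=m[y0:y1,x0:x1];M[n]=cv2.morphologyEx(z,cv2.MORPH_OPEN,np.ones((2,2)))
        h=cv2.convexHull(cv2.findNonZero(M[n]));H=np.zeros_like(m);cv2.fillConvexPoly(H,h,255);M[n]=H
    def cost(p):
        t=0
        for n in M:
            z=np.zeros((480,640),np.uint8);cv2.fillConvexPoly(z,cv2.convexHull((proj(n,w(p,BOX))*16).astype(np.int32)),255,shift=4)
            t+=np.count_nonzero(z^M[n])/np.count_nonzero(M[n])
        return t
    best=min((minimize(cost,(g[0],g[1],g[2]+d),method="Nelder-Mead",options=dict(initial_simplex=[np.array([g[0]+a,g[1]+b,g[2]+d+e]) for a,b,e in((0,0,0),(.03,0,0),(0,.03,0),(0,0,.2))])) for d in(-.15,0,.15)),key=lambda r:r.fun)
    p=best.x;print(k,p.round(4),round(best.fun,3))
    for n in im:
        cv2.polylines(im[n],[cv2.convexHull(proj(n,w(p,BOX)).astype(int).astype(np.int32))],1,(0,255,0))
        for th,col in((1.5,(0,0,255)),(1.7,(255,0,255)),(1.9,(0,255,255))): cv2.polylines(im[n],[proj(n,leafpts(p,th)).astype(np.int32)],1,col)
a=cv2.resize(im["top"][180:350,190:490],None,fx=2.6,fy=2.6)[:,:780];b=cv2.resize(im["side"][130:370,210:400],None,fx=2,fy=2)
cv2.imwrite("pics/fa.png",a);cv2.imwrite("pics/fb.png",b)
E
python3 fit.py
```

```text
blue [ 0.5088  0.0694 -0.6227] 0.245
yellow [ 0.4964 -0.1825  0.702 ] 0.326
```

View pics/fb.png

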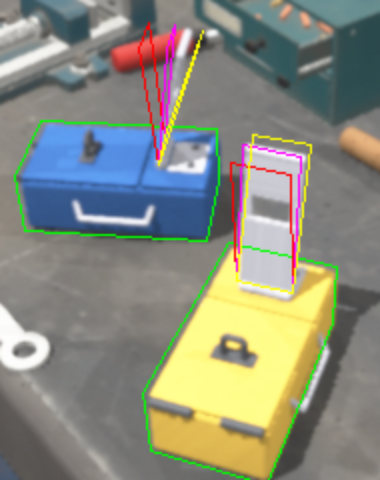

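View pics/fa.png

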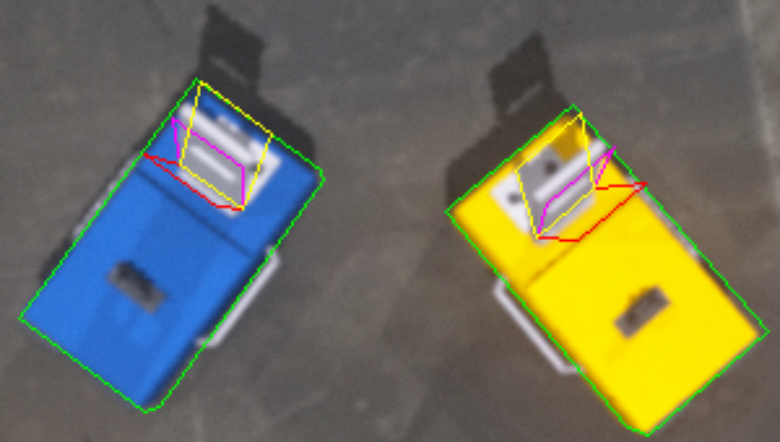

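Both box fits are good. In the side picture (4th viewed) the blue leaf lies between the 1.7 and 1.9 overlays, and the yellow leaf is near 1.7. I'll move behind the blue hasp with the gripper shut and the jaws across the leaf.

Request:
play_rows:
  targets:
    - [[1,0.025,-0.033,0,-0.12],[1,0.05,-0.066,0,-0.24],[1,0.075,-0.1,0,-0.37],[1,0.1,-0.133,0,-0.37],[1,0.124,-0.166,0,-0.37]]

```text
time_s: 0.52
tcp_pos: [0.2809, 0.4371, 0.2391]
ee_rot: [[0.812, -0.583, -0.0], [-0.583, -0.812, -0.001], [0.0, 0.001, -1.0]]
wrist_force: [1.2, -0.4, 0.7]
gripper_width: 0.705
```

Request:
play_rows:
  targets:
    - [[1,0.025,-0.033,0,0],[1,0.05,-0.066,0,0],[1,0.075,-0.1,0,0],[1,0.1,-0.133,0,0],[1,0.124,-0.166,0,0]]

```text
time_s: 0.93
tcp_pos: [0.4049, 0.2712, 0.2395]
ee_rot: [[0.812, -0.583, -0.0], [-0.583, -0.812, -0.0], [-0.0, 0.0, -1.0]]
wrist_force: [-0.2, 0.0, 0.2]
gripper_width: 0.331
```

Request:
play_rows:
  targets:
    - [[1,0.025,-0.033,0,0],[1,0.05,-0.066,0,0],[1,0.075,-0.1,0,0],[1,0.1,-0.133,0,0],[1,0.124,-0.166,0,0]]

```text
time_s: 1.35
tcp_pos: [0.529, 0.1052, 0.2393]
ee_rot: [[0.812, -0.583, -0.0], [-0.583, -0.812, -0.0], [-0.0, 0.0, -1.0]]
wrist_force: [0.7, 0.6, 0.0]
gripper_width: 0.022
```

Request:
play_rows:
  targets:
    - [[1,0.025,-0.033,0,0],[1,0.05,-0.066,0,0],[1,0.075,-0.1,0,0],[1,0.08,-0.108,0,0],[1,0.08,-0.108,0,0]]

```text
time_s: 1.77
tcp_pos: [0.6091, -0.0035, 0.238]
ee_rot: [[0.81, -0.587, -0.002], [-0.587, -0.81, -0.001], [-0.001, 0.002, -1.0]]
wrist_force: [0.1, 0.9, 0.5]
gripper_width: 0.004
```

Run:
```python
from h import *
p=np.array([.5088,.0694,-.6227]);s=sense();print(s['time_s'],s['tcp_pos'],s['ee_rot'][0][1],s['ee_rot'][1][1],s['gripper_width'])
print("staple proj",proj("top",w(p,[[-.03,0,.08]])),"seen 242.7,290.4",proj("top",w(p,[[-.02,0,.08],[-.03,.01,.08]])))
ts=capture("side");tt=capture("top");
c=np.vstack([cv2.resize(tt[180:350,190:490],None,fx=2,fy=2)[:,:600],np.pad(cv2.resize(ts[100:250,200:400],None,fx=1.7,fy=1.7),((0,0),(0,260),(0,0)))]);cv2.imwrite("pics/c1.png",c);print(c.shape)
```

```text
1.7667 [ 0.60906522 -0.00350094  0.23804256] -0.5870359337793354 -0.8095590513660317 0.00449163361299009
staple proj [[241.9745102  290.07817767]] seen 242.7,290.4 [[246.08372868 284.50438831]
 [236.49436213 286.0312195 ]]
(595, 600, 3)
```

View pics/c1.png

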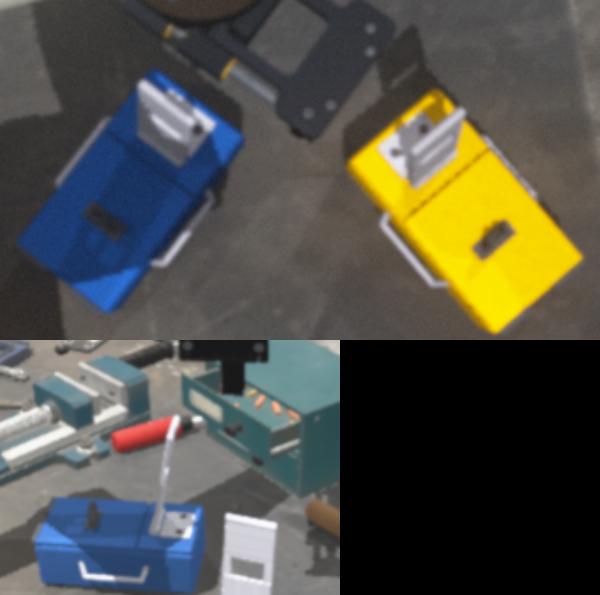

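The staple projects within 1.5 px of where it is seen (top crop), so the pose is good. The leaf is at about 1.75 rad and the shut fingers are behind it. Next I descend and swing the leaf over.

Request:
play_rows:
  targets:
    - [[1,0,0,-0.035,0],[1,0,0,-0.068,0],[1,-0.01,0.007,-0.068,0],[1,-0.022,0.016,-0.068,0],[1,-0.033,0.024,-0.068,0]]

```text
time_s: 2.28
tcp_pos: [0.5736, 0.0248, 0.1709]
ee_rot: [[0.814, -0.582, -0.002], [-0.582, -0.814, -0.0], [-0.001, 0.001, -1.0]]
wrist_force: [1.6, -1.4, 0.8]
gripper_width: 0.003
```

Request:
play_rows:
  targets:
    - [[1,-0.01,0.007,0,0],[1,-0.02,0.014,0,0],[1,-0.03,0.021,0,0],[1,-0.04,0.028,0,0],[1,-0.05,0.035,0,0]]

```text
time_s: 2.7
tcp_pos: [0.5242, 0.0589, 0.1717]
ee_rot: [[0.812, -0.583, 0.0], [-0.583, -0.812, 0.0], [0.0, -0.0, -1.0]]
wrist_force: [0.3, -1.4, -0.8]
gripper_width: 0.001
```

Run:
```python
from h import *
ts=capture("side");tt=capture("top");
c=np.hstack([cv2.resize(tt[180:350,190:390],None,fx=2,fy=2),cv2.resize(ts[100:270,200:400],None,fx=2,fy=2)]);cv2.imwrite("pics/c2.png",c)
```

```text
(no output)
```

View pics/c2.png

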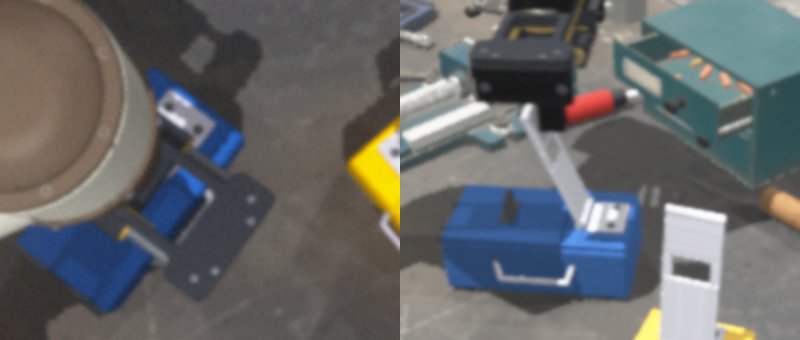

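The leaf is past vertical and leans over the fingers in the side crop (tip near (530,110)). Yellow is untouched. I continue along the arc.

Request:
play_rows:
  targets:
    - [[1,-0.014,0.009,-0.001,0],[1,-0.023,0.015,-0.009,0],[1,-0.031,0.021,-0.017,0],[1,-0.038,0.026,-0.027,0],[1,-0.044,0.03,-0.037,0]]

```text
time_s: 3.22
tcp_pos: [0.4812, 0.0885, 0.1345]
ee_rot: [[0.812, -0.583, 0.001], [-0.583, -0.812, 0.0], [0.0, -0.001, -1.0]]
wrist_force: [-0.2, 0.3, 0.1]
gripper_width: 0.005
```

Request:
play_rows:
  targets:
    - [[1,-0.004,0.003,-0.012,0],[1,-0.008,0.006,-0.024,0],[1,-0.01,0.007,-0.034,0],[1,-0.011,0.008,-0.041,0],[1,-0.011,0.008,-0.045,0]]

```text
time_s: 3.63
tcp_pos: [0.4699, 0.096, 0.0887]
ee_rot: [[0.812, -0.583, -0.001], [-0.583, -0.812, -0.001], [-0.001, 0.001, -1.0]]
wrist_force: [-0.3, -0.5, 0.0]
gripper_width: 0.005
```

Request:
play_rows:
  targets:
    - [[1,0,0,-0.002,0],[1,0,0,-0.004,0],[1,0,0,-0.006,0],[1,0,0,-0.006,0]]

```text
time_s: 3.97
tcp_pos: [0.4708, 0.0962, 0.0852]
ee_rot: [[0.813, -0.583, 0.001], [-0.583, -0.813, -0.0], [0.001, -0.0, -1.0]]
wrist_force: [-3.2, -0.5, 10.1]
gripper_width: 0.003
```

Run:
```python
from h import *
ts=capture("side");tt=capture("top");
c=np.hstack([cv2.resize(tt[180:350,190:390],None,fx=2,fy=2),cv2.resize(ts[100:270,200:400],None,fx=2,fy=2)]);cv2.imwrite("pics/c3.png",c)
```

```text
(no output)
```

View pics/c3.png

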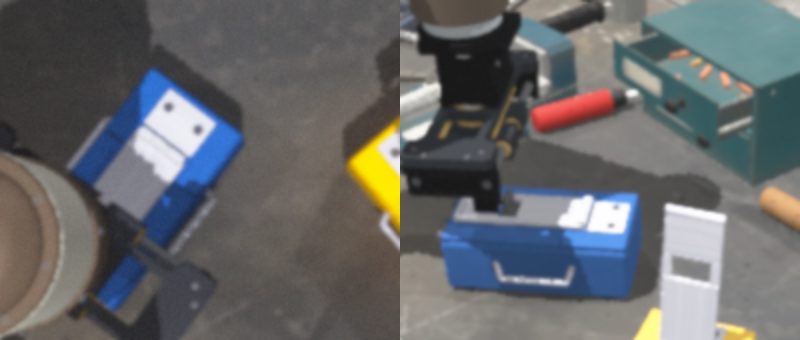

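The leaf lies flat and the staple stands through it (side crop near (508,203)), with 10 N at the fingertips. I give one slightly firmer press, then lift off and check.

Request:
play_rows:
  targets:
    - [[1,0,0,-0.003,0],[1,0,0,-0.003,0],[1,0,0,-0.003,0]]

```text
time_s: 4.32
tcp_pos: [0.4709, 0.0962, 0.0848]
ee_rot: [[0.813, -0.582, 0.002], [-0.582, -0.813, -0.0], [0.002, -0.001, -1.0]]
wrist_force: [-10.1, 0.3, 28.3]
gripper_width: 0.006
```

Request:
play_rows:
  targets:
    - [[1,0,0,0.015,0],[1,0,0,0.05,0],[1,0,0,0.09,0],[1,0,0,0.13,0],[1,0,0,0.16,0]]

```text
time_s: 4.73
tcp_pos: [0.4713, 0.0962, 0.2447]
ee_rot: [[0.812, -0.583, 0.005], [-0.583, -0.812, 0.002], [0.003, -0.005, -1.0]]
wrist_force: [0.2, 0.4, 0.2]
gripper_width: 0.006
```

Request:
play_rows:
  targets:
    - [[1,-0.02,0.035,0,0],[1,-0.04,0.07,0,0],[1,-0.06,0.105,0,0],[1,-0.08,0.14,0,0],[1,-0.08,0.14,0,0]]

```text
time_s: 5.15
tcp_pos: [0.3884, 0.2407, 0.2415]
ee_rot: [[0.816, -0.578, 0.002], [-0.578, -0.816, 0.003], [-0.0, -0.004, -1.0]]
wrist_force: [0.9, 0.0, 0.6]
gripper_width: 0.002
```

Run:
```python
from h import *
ts=capture("side");tt=capture("top");print(sense()['wrist_force'],sense()['time_s'])
p=np.array([.5088,.0694,-.6227])
c=np.hstack([cv2.resize(tt[180:350,190:390],None,fx=2,fy=2),cv2.resize(ts[130:300,200:400],None,fx=2,fy=2)]);cv2.imwrite("pics/c4.png",c)
```

```text
[ 0.99366595 -0.36546486  0.20146616] 5.25
```

View pics/c4.png

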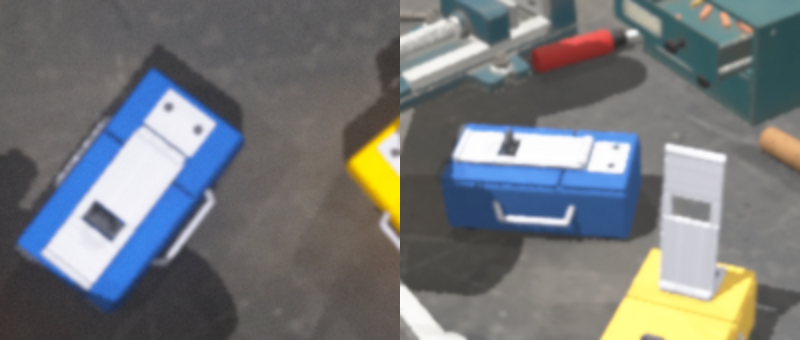

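The blue leaf lies flat on the lid with the staple up through its slot (top crop near (103,220), side crop near (510,143)). Yellow still stands open and the arm is clear.

```bash
python3 -c "
from station import *
print(finish_job())"
```

```text
the job is handed in; nothing more can be done
None
```

The blue hasp is closed and the yellow one was left alone. I swung the blue hasp over from behind with the shut fingers and pressed it flat on the lid. The final press was about 28 N vertical at the wrist (about 30 N in all), and the tool sank only 0.4 mm further than at 10 N, so the leaf was at its stop. I then lifted off and moved clear, and handed the job in at about 5.3 s.

In the last pictures the blue leaf lies flat with the staple standing through its slot, and the yellow hasp still stands open, apparently as it began. The wrist force was back to about 1 N, with the arm well away. I judged both hasps from the images and did not measure their final angles. No check failed or disagreed.

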